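# Draw the deburring cabinet's guard shut with a pull hook

### The job

Take the pull hook from its rest, catch the hook in the red ring on the cabinet's sloped guard and draw the guard down steadily until it snaps past its catch and stays shut by itself. Pull no harder than about 16 N, and touch the guard with the hook only, never with the robot. Then unhook and lay the pull hook back on its rest as it lay before, leaving the other things on the bench where they stand.

Things in the scene. Friction and masses are not known exactly. Their poses are not given: they have to be found in the camera images.
- pole_grip (a point): Pull hook: square wooden handle 22 x 22 mm, 140 mm long, then a steel rod 9 mm thick ending in a hook; 0.25 kg. Point on the axis, the place to grip (near the centre of mass). x along the pole towards the hook, z away from the hook's tip (up as it lies). Handle from x = -100 to +40 mm, rod on to x = +150 mm, where it bends to -z and slightly back.
- hook_tip (a point): End of the hook's point, at x = +146, z = -34 mm from pole_grip, same axes. The point is 9 mm thick and leans back 12 degrees, so its inner side draws a ring in.
- ring (a point): Centre of the red steel ring on the guard: hole 30 mm, wire 6 mm, hole axis square to the guard. x up the slope (22 degrees above level, away from the robot), y across, z out of the guard along the hole's axis. The ring's middle is 26 mm above the guard's plate, on a block at its up-slope side (x = +21 to +33 mm), else free: the hook goes in along -z and pulls on the down-slope side, towards -x.
- machine: Blue cabinet, fixed, 300 mm wide (y), 300 mm deep (x); its top slopes up at 22 degrees away from the robot, from 170 mm high at x = -170 mm to 289 mm at x = +124 mm. Origin: centre of its underside; x level, to its high back. Grey guide rails 42 mm high stand on the slope, 99 to 143 mm either side of the middle; the clear, yellow-framed guard (140 x 200 mm) slides between them.
- guard (a joint): Travel of the guard down the slope, m: 0 fully up (0 to 0.015 at the start), growing as it is drawn down. A counter-spring pulls it back: drawing it takes about 3 N at first, 7 N lower down; left alone it runs back up to below 0.04. It must pass a sprung catch, which takes 9 to 12 N in all. Once shut and released it rests against the catch, somewhere from 0.054 to 0.097.
- rest_seat (a point): Where pole_grip belongs on the green rest, 75 mm above the bench. The rest: fixed base 220 x 80 mm with two flared notches, one under the handle (75 mm behind this point, floor 11 mm below it, 25 mm wide at the floor), one under the rod (85 mm ahead, floor 4.5 mm below, 14 mm wide), 23 mm deep. Axes: x towards the hook's end as it lies, z up.
- pole: The pull hook; same origin and axes as pole_grip.
- spray: Orange spray bottle, 64 mm across, 170 mm high, loose; origin under its middle.
- tin: Open steel tin, 84 mm across, 80 mm high, loose; origin under its middle.
- angle: Aluminium angle offcut, 120 x 40 x 40 mm, loose; origin under its middle.
- guard_mid (a point): Middle of the guard's plate, axes as the ring's; the ring is 10 mm up the slope. The hidden catch's place differs from cabinet to cabinet: passed anywhere from 0.045 to 0.092 m of travel, so it must be felt. 5 to 6 mm past it a stiff rubber buffer (7 N per mm) stops the guard: the pull then climbs steeply past 13 N with little more travel. That is shut; ease off gently there.
Not all that is in view belongs to the job. There is more than one size of the part that bears rest_seat; the job needs the largest.

How it is judged:
By the outcome, as a careful person would: the job done as asked, in the order asked, and still so for the second after the job is handed in, with the robot touching nothing.
It also fails if it takes over 64 s, if anything falls off the work surface, if the arm or the gripper's body presses on something with over 40 N, if the wrist force passes 120 N, or if a joint passes its speed limit or range.

### The arm

A 7-joint arm with a two-finger parallel gripper is mounted at the origin on the work surface. World frame = base frame: x ahead of the robot, y to its left, z up, the work surface at z = 0. Lengths are in m, angles in rad, forces in N, time in s.
With the tool pointing down it reaches from about 0.35 to 0.9 m from the base axis. Payload 19.9 kg.
Tool frame: the origin (TCP) lies at the very end of the fingers, on their centre line; the grasp point (between the pads) lies 19 mm behind it; z points along the fingers, y is the line along which they close (so a half turn about z gives the same grasp; the last joint's range is limited). The gripper opens to 85 mm and grips with 20 to 120 N. Pads are 22 mm wide; open, the fingers measure 114 mm over their backs; the gripper's body (76 mm by 85 mm) begins 54 mm behind the grasp point. The pads swing forward as they close: fully open they stand 13 mm farther back than shut.
Start: joints at [-1.194, 0.417, -0.01, 1.614, 0.005, 1.111, -0.053], TCP at [0.254, 0.571, 0.231] pointing down, gripper open.
Joint ranges: [-2.81, 2.81], [-0.39, 2.02], [-1.27, 1.25], [0.06, 2.57], [-1.19, 4.33], [0.19, 2], [-2.82, 2.82]. Speed limits (rad/s): [1.89, 1.89, 2.39, 2.39, 3.01, 3.01, 3.01].

### API

Orientations are given as a unit quaternion [x, y, z, w].
In Python, from rig import r gives the robot as it stands.
- The arm moves only by the shell command python3 -m jog 'ROWS' [FORCE]. ROWS is JSON, a list of rows, each a list of 3 entries, a list of its own where there are three numbers: the shift along the tool's x, y, z in m, then the turn about the tool's z in rad, then the closure, from 0 (fully open) to 1 (shut). A call has 1 to 8 rows; each row shifts and turns the commanded pose from where the row before left it, along the tool's axes as they then stand; what a row does not reach is not made up. A row lasts 1/10 s, in which the tool goes at most 50 mm and 8.59 degrees, less where a joint would pass 70% of its speed; a pose out of reach is approached as far as the arm can. A call is refused whole if a number of a shift passes 0.05 or a number of a turn 0.15, either way. A call with a gripper value outside its range is refused whole. The fingers move at their own pace and stop on an object; FORCE is the grip in N (left out, the last holds). Time passes only in rows, so rows that do not move let the fingers close. It gives the time, the measured TCP pose, the force, the opening and the grip force at its end, in the units of the state.
- r.observe(): the state, without advancing time (a new reading comes with each control period).
- r.grab_frame(name): name is "scene" or "top" or "wrist"; returns a dict with "image" (420x560x3 uint8, red, green, blue), "mtx" (3x3 intrinsics, pixels), "eye" and "rotation" of the camera in the world; the wrist camera has in their place "mount" (4x4, takes a point from camera to tool coordinates, whose origin is the TCP and whose axes are the flange's). Camera axes: x right, y up, looking along -z (the intrinsics and any distortion apply to the point x, -y, -z); pixel columns grow to the right and rows downward; lengths in m; the calibration is good to about 2 mm. A picture is of the moment at which its call begins: read the wrist's pose just before it. There is no depth.
- r.sign_off(): hands the job in; it is judged then, once.
Trained networks look in the newest picture that a camera, given by its name, has taken for a name from the list of things; names that differ only in an ending like _2 or _b are one class to them, and where a whole thing is asked for, a point or a joint stands for the part that bears it (a point fixed in the world has none). Each returns a list of dicts, best first, with "score" (0 to 1); they miss things now and then, are a little off and sometimes report something else, mostly with a low value. They report only what shows in the picture. A call takes as long as a camera call. They do not tell look-alikes from the thing itself.
- r.cut_out(thing, camera): "mask" (420x560 bool, what is visible of it) and "rect" ([left, top, right, bottom] in pixels, round what is visible of it).
The state is a dict: "time": time; "qpos": joint angles; "qd": joint speeds; "joint_efforts": joint torques, N m; "eef_pos": TCP position; "orientation": TCP orientation; "ft_force": force on the tool from outside, world axes, zero at the start; "torque": the same for the moment, N m; "width": opening from 0.0 (shut) to 1.0 (fully open); "grasp_force": force on a finger pad.
Only numpy, scipy, OpenCV 4.12 (cv2) and the standard library are available. Lean on these libraries where they do the work, as an engineer would, in place of code of your own. Each camera call takes 0.05 s, during which the arm holds its last target. There are 200 camera calls.

## Working session

There is one attempt and no reset: what is moved stays moved. The work goes in short steps, Python scripts to look and compute and a shell command to move; the robot and the scene stay as the last step left them, time stands still between calls to the robot, and variables do not carry over. Pictures are saved under pics/ and viewed, at most 10 in all, crops included, and the job is handed in when it is done.

```bash
ls; mkdir -p pics; python3 - <<'E'
from rig import r
import cv2,numpy as np
o=r.observe()
for k,v in o.items(): print(k,np.round(v,4))
for n in("scene","top"):
    f=r.grab_frame(n); cv2.imwrite(f"pics/{n}0.png",f["image"][:,:,::-1])
    print(n,f["mtx"].tolist(),np.round(f["eye"],4).tolist(),np.round(f["rotation"],4).tolist(),[k for k in f])
    for t in("pole_grip","rest_seat","ring","machine","guard","spray","tin","angle"):
        for d in r.cut_out(t,n): print(n,t,round(d["score"],2),d["rect"],int(d["mask"].sum()))
E
```

```text
pics
time 0.0
qpos [-1.1935  0.418  -0.0103  1.6142  0.0047  1.1107 -0.053 ]
qd [-0.0016 -0.0005 -0.     -0.0016  0.0005 -0.0002  0.0004]
joint_efforts [-1.20000e-03 -8.64445e+01  6.78200e-01 -4.34906e+01  1.91000e-02
  7.30000e-03  0.00000e+00]
eef_pos [0.254  0.5707 0.2306]
orientation [ 2.078e-01  9.782e-01 -6.000e-04 -1.000e-04]
ft_force [-0.2978  0.5506  0.1381]
torque [ 0.0407  0.0101 -0.0064]
grasp_force 0.0
width 0.9971
scene [[530.1832167299225, 0.0, 279.8243441449177], [0.0, 530.1832167299225, 202.59308005560817], [0.0, 0.0, 1.0]] [0.8469, 0.8117, 1.4675] [0.0503, 0.2834, 0.9436, 0.1636] ['image', 'mtx', 'eye', 'rotation']
scene pole_grip 0.9 [288.4, 300.6, 375.8, 335.6] 655
scene rest_seat 0.68 [293.8, 251.1, 342.2, 291.7] 987
scene rest_seat 0.58 [308.7, 365.1, 369.2, 412.7] 1388
scene rest_seat 0.56 [301.2, 299.0, 378.4, 347.9] 1531
scene ring 0.58 [191.7, 136.9, 253.1, 184.8] 1854
scene ring 0.48 [285.3, 302.3, 377.3, 335.9] 623
scene machine 0.72 [160.6, 117.5, 304.1, 263.7] 13362
scene guard 0.89 [188.3, 137.7, 254.0, 184.4] 1959
scene spray 0.7 [198.8, 106.9, 213.9, 
[... 211 characters left out ...]
215, 0.7137, -0.6997] ['image', 'mtx', 'eye', 'rotation']
top pole_grip 0.73 [172.0, 195.2, 182.8, 285.4] 529
top rest_seat 0.83 [165.7, 211.2, 197.6, 285.2] 1178
top rest_seat 0.79 [228.4, 224.0, 253.0, 276.0] 961
top rest_seat 0.67 [111.2, 202.2, 143.4, 254.8] 1012
top ring 0.83 [310.0, 146.0, 388.8, 208.9] 4021
top ring 0.25 [171.9, 202.2, 183.0, 282.8] 589
top machine 0.97 [284.8, 115.3, 410.8, 259.2] 14937
top guard 0.73 [308.0, 142.5, 389.1, 208.2] 4149
top spray 0.72 [424.9, 174.3, 460.6, 198.1] 704
top spray 0.62 [170.6, 197.1, 186.0, 285.8] 549
top tin 0.61 [425.4, 248.2, 459.1, 281.1] 801
top tin 0.43 [308.4, 143.5, 388.9, 206.4] 4083
top angle 0.58 [416.1, 203.6, 449.6, 244.2] 612
```

```bash
python3 - <<'E'
import cv2
a=cv2.imread("pics/top0.png")[90:300,90:470]; cv2.imwrite("pics/top0c.png",cv2.resize(a,None,fx=2.1,fy=2.1,interpolation=cv2.INTER_CUBIC))
a=cv2.imread("pics/scene0.png")[90:420,140:400]; cv2.imwrite("pics/scene0c.png",cv2.resize(a,None,fx=1.8,fy=1.8,interpolation=cv2.INTER_CUBIC))
E
```

```text
(no output)
```

View pics/top0c.png

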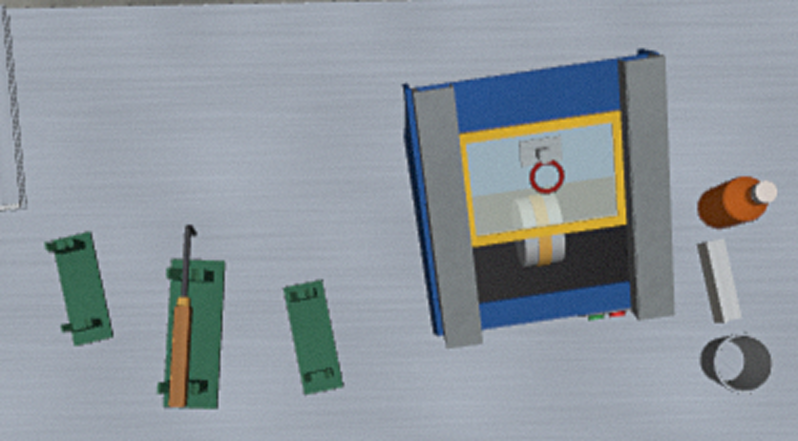

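View pics/scene0c.png

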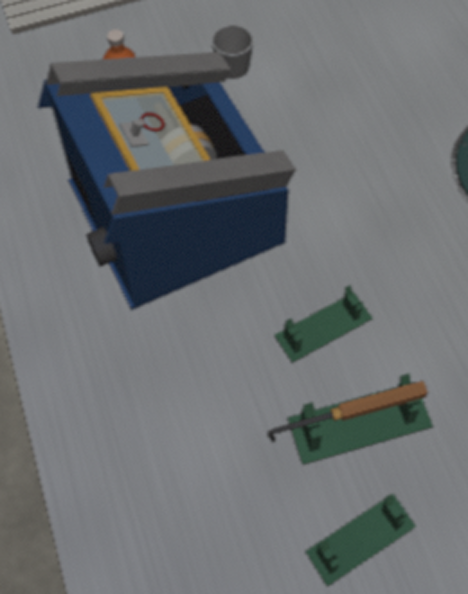

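The pole lies on the middle, largest rest (crop 165–225, 225–408) with its hook at (190,232). The red ring is at (547,177) on the guard, with the other rests as decoys. Next I'll triangulate both.

```bash
cat > h.py <<'E'
import numpy as np,cv2
from scipy.spatial.transform import Rotation as R
def cam(f,o=None):
    K=f["mtx"]
    if "mount" in f:
        T=np.eye(4);T[:3,:3]=R.from_quat(o["orientation"]).as_matrix();T[:3,3]=o["eef_pos"];T=T@np.array(f["mount"]);return K,T[:3,3],T[:3,:3]
    q=np.array(f["rotation"]); return K,np.array(f["eye"]),(R.from_quat(q).as_matrix() if q.size==4 else q)
def ray(c,p):
    K,e,M=c; d=M@np.array([(p[0]-K[0][2])/K[0][0],-(p[1]-K[1][2])/K[1][1],-1]); return e,d/np.linalg.norm(d)
def onz(c,p,z):
    e,d=ray(c,p); return e+d*(z-e[2])/d[2]
def proj(c,P):
    K,e,M=c; v=(np.atleast_2d(P)-e)@M; return np.c_[K[0][0]*v[:,0]/-v[:,2]+K[0][2],K[1][1]*-v[:,1]/-v[:,2]+K[1][2]]
def tri(rs):
    A=sum(np.eye(3)-np.outer(d,d) for e,d in rs);b=sum((np.eye(3)-np.outer(d,d))@e for e,d in rs);return np.linalg.solve(A,b)
def red(im):
    h=cv2.cvtColor(im,cv2.COLOR_RGB2HSV);return ((h[...,0]<8)|(h[...,0]>172))&(h[...,1]>120)&(h[...,2]>60)
def brown(im):
    h=cv2.cvtColor(im,cv2.COLOR_RGB2HSV);return (h[...,0]>=8)&(h[...,0]<20)&(h[...,1]>110)
def big(m,box=None):
    m=m.astype(np.uint8)
    if box is not None:
        k=np.zeros_like(m);a,b,c,d=[int(v) for v in box];k[b:d,a:c]=1;m=m*k
    n,l,s,_=cv2.connectedComponentsWithStats(m); i=1+s[1:,4].argmax(); return l==i
def pts(m): return np.argwhere(m)[:,::-1].astype(np.float32)
E
python3 - <<'E'
from rig import r
from h import *
C={};rr=[];
for n,rb,pb in(("scene",(188,130,255,190),(280,290,400,345)),("top",(308,142,390,210),(165,190,200,295))):
    f=r.grab_frame(n);im=f["image"];c=cam(f);C[n]=c
    m=big(red(im),rb); e=cv2.fitEllipse(cv2.convexHull(pts(m))); print(n,"ring",m.sum(),e); rr.append(ray(c,e[0]))
    b=big(brown(im),pb); q=cv2.minAreaRect(pts(b)); print("handle",b.sum(),q,cv2.boxPoints(q).tolist())
    bp=cv2.boxPoints(q)
    i=np.argsort(bp[:,0] if n=="scene" else -bp[:,1]); A=(bp[i[0]]+bp[i[1]])/2;B=(bp[i[2]]+bp[i[3]])/2
    a,bb=onz(c,A,.083),onz(c,B,.083);print("ends",a.round(4),bb.round(4),np.linalg.norm(a-bb))
    g=cv2.cvtColor(im,cv2.COLOR_RGB2HSV);
    for d in r.cut_out("rest_seat",n)[:3]:
        q=cv2.minAreaRect(pts(d["mask"])); print("rest",[onz(c,p,.01)[:2].round(3).tolist() for p in cv2.boxPoints(q)])
    if n=="top":
        h=g; y=(h[...,0]>20)&(h[...,0]<32)&(h[...,1]>120); y=big(y,(300,135,400,220)); hull=cv2.convexHull(pts(y)); q=cv2.approxPolyDP(hull,5,True)[:,0]; print("frame",q.tolist()); np.save("fr.npy",q)
        print(f["rotation"])
X=tri(rr);print("ring",X.round(4),[proj(C[n],X).round(1).tolist() for n in C])
E
```

```text
Traceback (most recent call last):
cv2.error: OpenCV(4.12.0) /io/opencv/modules/imgproc/src/shapedescr.cpp:361: error: (-201:Incorrect size of input array) There should be at least 5 points to fit the ellipse in function 'fitEllipseNoDirect'
```

```bash
sed -i 's/(h\[...,1\]>120)&(h\[...,2\]>60)/(h[...,1]>80)\&(h[...,2]>40)/' h.py
cat > m1.py <<'E'
from rig import r
from h import *
C={};rr=[];
for n,rb,pb in(("scene",(188,130,255,190),(280,290,400,345)),("top",(308,142,390,210),(165,190,200,295))):
    f=r.grab_frame(n);im=f["image"];c=cam(f);C[n]=c
    m=red(im);k=np.zeros_like(m);k[rb[1]:rb[3],rb[0]:rb[2]]=1;m&=k; P=pts(m);print(n,len(P))
    e=cv2.fitEllipse(cv2.convexHull(P)); print(n,"ring",m.sum(),e); rr.append(ray(c,e[0]))
    b=big(brown(im),pb); q=cv2.minAreaRect(pts(b)); print("handle",b.sum(),q)
    bp=cv2.boxPoints(q)
    i=np.argsort(-bp[:,0] if n=="scene" else -bp[:,1]); A=(bp[i[0]]+bp[i[1]])/2;B=(bp[i[2]]+bp[i[3]])/2
    a,bb=onz(c,A,.083),onz(c,B,.083);print("ends",a.round(4),bb.round(4),np.linalg.norm(a-bb))
    g=cv2.cvtColor(im,cv2.COLOR_RGB2HSV);
    for d in r.cut_out("rest_seat",n)[:3]:
        q=cv2.minAreaRect(pts(d["mask"])); print("rest",[onz(c,p,.01)[:2].round(3).tolist() for p in cv2.boxPoints(q)])
    if n=="top":
        y=(g[...,0]>20)&(g[...,0]<32)&(g[...,1]>120); y=big(y,(300,135,400,220)); q=cv2.approxPolyDP(cv2.convexHull(pts(y)),5,True)[:,0]; print("frame",q.tolist()); np.save("fr.npy",q)
X=tri(rr);print("ring",X.round(4),[proj(C[n],X).round(1).tolist() for n in C])
E
python3 m1.py
```

```text
scene 41
scene ring 41 ((224.5348663330078, 157.31468200683594), (9.04223918914795, 13.468557357788086), 110.61067962646484)
handle 422 ((350.0943603515625, 312.8301696777344), (8.791075706481934, 53.021175384521484), 74.05460357666016)
ends [0.4006 0.3632 0.083 ] [0.55   0.3547 0.083 ] 0.1496078496584493
rest [[0.604, 0.297], [0.376, 0.307], [0.392, 0.404], [0.612, 0.392]]
rest [[0.657, 0.511], [0.496, 0.474], [0.484, 0.535], [0.643, 0.569]]
rest [[0.575, 0.158], [0.412, 0.128], [0.409, 0.196], [0.569, 0.224]]
top 85
top ring 85 ((349.9131774902344, 173.6142578125), (15.370635032653809, 16.521902084350586), 48.95268249511719)
handle 415 ((175.61380004882812, 257.0655212402344), (8.397249221801758, 52.321319580078125), 3.3664605617523193)
ends [0.398  0.3575 0.083 ] [0.5497 0.3481 0.083 ] 0.15199283143973474
rest [[0.636, 0.575], [0.651, 0.506], [0.495, 0.469], [0.48, 0.538]]
rest [[0.392, 0.404], [0.61, 0.388], [0.603, 0.302], [0.384, 0.319]]
rest [[0.562, 0.221], [0.573, 0.161], [0.415, 0.132], [0.404, 0.191]]
frame [[388.0, 196.0], [315.0, 207.0], [309.0, 154.0], [385.0, 143.0]]
ring [ 0.6762 -0.1287  0.2752] [[[224.1, 157.2]], [[349.7, 174.1]]]
```

```bash
python3 -m jog '[[[-0.045,-0.014,0.006],0,0],[[-0.045,-0.014,0.006],0,0],[[-0.045,-0.014,0.006],0,0],[[-0.045,-0.014,0.006],0,0],[[-0.045,-0.014,0.006],0,0],[[-0.045,-0.014,0.006],0,0],[[-0.045,-0.014,0.004],0,0],[[0,0,0],0,0]]' 60
python3 -m jog '[[[0,0,0],-0.12,0],[[0,0,0],-0.12,0],[[0,0,0],-0.118,0],[[0,0,0],0,0],[[0,0,0],0,0]]'
cat > m2.py <<'E'
from rig import r
from h import *
from scipy.optimize import least_squares
o=r.observe();f=r.grab_frame("wrist");cv2.imwrite("pics/w1.png",f["image"][:,:,::-1]);c=cam(f,o)
print(o["time"],o["eef_pos"].__repr__(),o["orientation"],np.round(f["mtx"],1).tolist())
M=R.from_quat(o["orientation"]).as_matrix();print("toolx",M[:,0].round(3))
b=big(brown(f["image"]));q=cv2.minAreaRect(pts(b));bp=cv2.boxPoints(q);print("handle",b.sum(),q)
W=[onz(c,p,.086).round(4).tolist() for p in bp];print(W)
t=r.grab_frame("top");ct=cam(t);fr=np.load("fr.npy")
def model(p):
    a=np.radians(22);u=np.array([np.cos(a)*np.cos(p[3]),np.cos(a)*np.sin(p[3]),np.sin(a)]);v=np.array([-np.sin(p[3]),np.cos(p[3]),0]);n=np.cross(u,v)
    return p[:3],u,v,n
ring=np.array([.6762,-.1287,.2752])
def fun(p):
    g,u,v,n=model(p); P=np.array([g-70e-3*u-.1*v,g-70e-3*u+.1*v,g+70e-3*u+.1*v,g+70e-3*u-.1*v])
    return np.r_[(proj(ct,P)-fr).ravel(),(g+.01*u+.026*n-ring)*500]
for y0 in(0,.2):
    s=least_squares(fun,[.66,-.13,.25,y0]);print(s.x.round(4),s.cost,s.fun.round(2))
E
python3 m2.py
```

```text
time: 1.95
eef_pos: [0.5069, 0.3473, 0.1908]
orientation: [0.212, 0.977, -0.001, 0.001]
ft_force: [-0.7, 0.6, -0.6]
width: 0.998
grasp_force: 0.0
time: 2.45
eef_pos: [0.5021, 0.3532, 0.1913]
orientation: [0.032, 0.999, -0.0, -0.0]
ft_force: [0.1, -0.9, 0.2]
width: 0.996
grasp_force: 0.0
2.45 array([0.50212551, 0.35324239, 0.19126258]) [ 3.23017733e-02  9.99478160e-01 -4.26154201e-05 -3.37044809e-05] [[325.7, 0.0, 277.8], [0.0, 325.7, 207.8], [0.0, 0.0, 1.0]]
toolx [-0.998  0.065  0.   ]
handle 4946 ((276.0, 160.5), (191.0, 28.0), 90.0)
[[0.3983, 0.3478, 0.086], [0.3996, 0.3674, 0.086], [0.5478, 0.3596, 0.086], [0.5462, 0.3359, 0.086]]
[ 0.677  -0.1315  0.2468  0.1276] 7.18968305276675 [ 1.13  0.13 -1.98  0.41 -2.22  0.2   1.24 -0.52  0.14 -1.45 -0.29]
[ 0.677  -0.1315  0.2468  0.1276] 7.189683052805298 [ 1.13  0.13 -1.98  0.41 -2.22  0.2   1.24 -0.52  0.14 -1.45 -0.29]
```

View pics/w1.png

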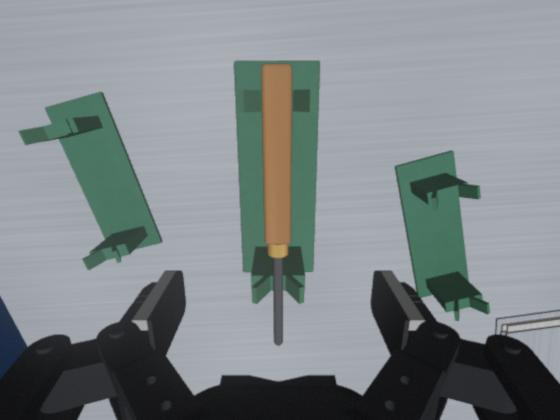

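The handle sits centred at column 276, upright in the picture, so the yaw already matches. Now descend and grip.

```bash
python3 -m jog '[[[0,-0.002,0.03],0,0],[[0,0,0.03],0,0],[[0,0,0.03],0,0],[[0,0,0.025],0,0],[[0,0,0.01],0,0],[[0,0,0.01],0,0],[[0,0,0],0,0],[[0,0,0],0,0]]' 60
python3 -m jog '[[[0,0,0],0,0.4],[[0,0,0],0,0.6],[[0,0,0],0,0.8],[[0,0,0],0,1],[[0,0,0],0,1],[[0,0,0],0,1],[[0,0,0],0,1],[[0,0,0],0,1]]' 60
```

```text
time: 3.35
eef_pos: [0.5024, 0.3517, 0.0572]
orientation: [0.031, 1.0, 0.0, 0.0]
ft_force: [0.2, -0.6, -0.0]
width: 0.998
grasp_force: 0.0
time: 4.15
eef_pos: [0.5021, 0.3515, 0.0567]
orientation: [0.03, 1.0, 0.0, 0.0]
ft_force: [-0.8, -0.7, 5.7]
width: 0.249
grasp_force: 58.6
```

```bash
python3 -m jog '[[[0,0,0],0,1],[[0,0,-0.01],0,1],[[0,0,-0.03],0,1],[[0,0,-0.05],0,1],[[0,0,-0.05],0,1],[[0,0,-0.05],0,1],[[0,0,-0.05],0,1],[[0,0,-0.05],0,1]]' 110
python3 -m jog '[[[0,-0.03,-0.02],0,1],[[-0.008,-0.045,0],-0.03,1],[[-0.008,-0.045,0],-0.03,1],[[-0.008,-0.045,0],-0.03,1],[[-0.008,-0.045,0],-0.03,1],[[-0.008,-0.045,0],-0.03,1],[[0,-0.03,0],-0.03,1],[[0,0,0],0,1]]'
cat > m3.py <<'E'
import sys
from rig import r
from h import *
o=r.observe();M=R.from_quat(o["orientation"]).as_matrix()
print("t",o["time"],np.round(o["eef_pos"],4),"yaw",np.arctan2(-M[1,0],-M[0,0]).round(4),"ft",np.round(o["ft_force"],1),o["width"])
for n in sys.argv[2:]:
    f=r.grab_frame(n);cv2.imwrite(f"pics/{n}{sys.argv[1]}.png",f["image"][:,:,::-1]);np.savez(f"pics/{n}{sys.argv[1]}.npz",K=f["mtx"],e=cam(f,o)[1],M=cam(f,o)[2])
E
python3 m3.py 2
```

```text
time: 4.95
eef_pos: [0.5014, 0.3508, 0.3489]
orientation: [0.03, 1.0, -0.0, 0.0]
ft_force: [0.6, 1.1, -3.3]
width: 0.238
grasp_force: 107.8
time: 5.75
eef_pos: [0.5426, 0.0618, 0.3668]
orientation: [-0.057, 0.998, -0.001, 0.0]
ft_force: [-0.1, 0.5, -2.6]
width: 0.238
grasp_force: 108.1
t 5.75 [0.5426 0.0618 0.3668] yaw 0.1138 ft [-0.1  0.5 -2.6] 0.23780420217192796
```

```bash
python3 -m jog '[[[0.007,-0.041,0],-0.014,1],[[0.007,-0.041,0],0,1],[[0.007,-0.041,0],0,1],[[0.007,-0.041,0],0,1],[[0.007,-0.042,0],0,1],[[0,0,0],0,1],[[0,0,0],0,1],[[0,0,0],0,1]]'
python3 m3.py 3 scene top wrist
python3 - <<'E'
import cv2,numpy as np
a=cv2.imread("pics/scene3.png")[80:280,150:350]; b=cv2.imread("pics/top3.png")[100:300,260:460]
cv2.imwrite("pics/j3.png",cv2.resize(np.hstack([a,b]),None,fx=2,fy=2,interpolation=cv2.INTER_CUBIC))
E
```

```text
time: 6.55
eef_pos: [0.5348, -0.1408, 0.3664]
orientation: [-0.067, 0.998, 0.0, -0.0]
ft_force: [0.0, 0.6, -2.0]
width: 0.235
grasp_force: 108.3
t 6.55 [ 0.5348 -0.1408  0.3664] yaw 0.1345 ft [ 0.   0.6 -2. ] 0.23472647711756334
```

View pics/j3.png

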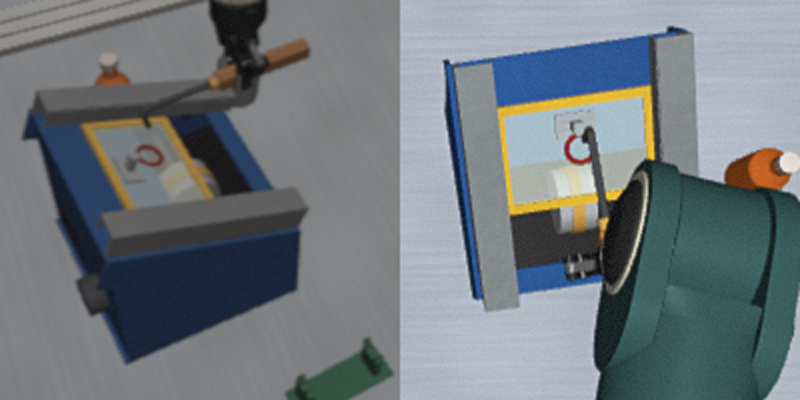

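View pics/wrist3.png

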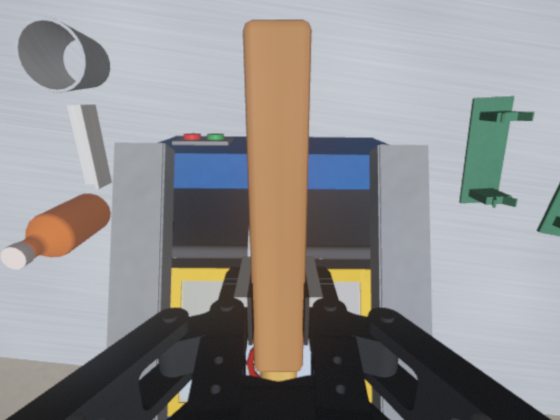

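The hook hangs above and past the ring; in the top view the bend is at about (354,166) and the ring at (349,174). The wrist view shows the rails upright, so the yaw fits. Next I'll check numerically.

```bash
cat > m4.py <<'E'
import sys
from rig import r
from h import *
n=sys.argv[1]
o=r.observe();M=R.from_quat(o["orientation"]).as_matrix();ax=-M[:,0];g=np.array(o["eef_pos"])-.019*M[:,2]
bend=g+.150*ax;tip=g+.146*ax+np.array([0,0,-.034]);print("grip",g.round(4),"tip",tip.round(4),"yaw",np.arctan2(ax[1],ax[0]).round(4))
ring=np.array([.6762,-.1287,.2752])
im=[]
for k,b in(("scene",(190,110,260,180)),("top",(310,125,380,195))):
    z=np.load(f"pics/{k}{n}.npz");c=(z["K"],z["e"],z["M"]);I=cv2.imread(f"pics/{k}{n}.png")
    I=cv2.resize(I[b[1]:b[3],b[0]:b[2]],None,fx=5.7,fy=5.7,interpolation=cv2.INTER_CUBIC)
    for P,col in((bend,(255,0,255)),(tip,(0,255,0)),(ring,(255,255,0)),(g+.1*ax,(255,0,255))):
        p=proj(c,P)[0];print(k,p.round(1));cv2.drawMarker(I,tuple(int(v) for v in (p-b[:2]+.5)*5.7),col,0,14,1)
    im.append(I)
cv2.imwrite(f"pics/z{n}.png",np.hstack(im))
E
python3 m4.py 3
```

```text
grip [ 0.5348 -0.1409  0.3854] tip [ 0.6795 -0.1213  0.3514] yaw 0.1349
scene [218.8 134.5]
scene [221.3 142.2]
scene [224.1 157.2]
scene [235.8 128. ]
top [354.6 162.6]
top [352.1 167.2]
top [349.7 174.1]
top [358.4 184.9]
```

View pics/z3.png

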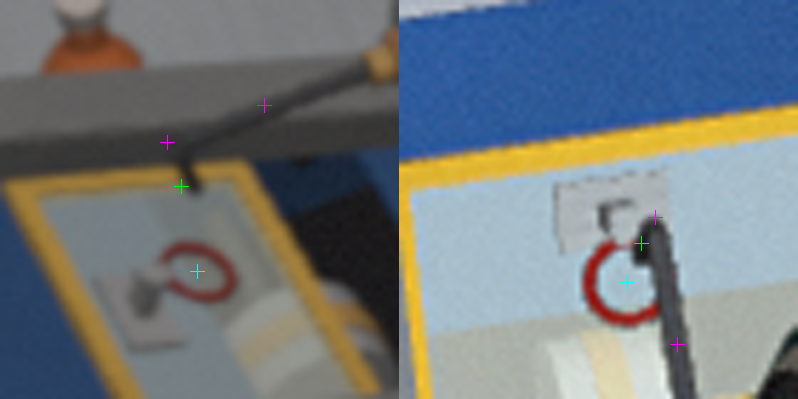

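```bash
python3 - <<'E'
from h import *
c={}
for k in("scene","top"):
    z=np.load(f"pics/{k}3.npz");c[k]=(z["K"],z["e"],z["M"])
for nm,s,t in(("bend",(222.1,137.5),(354.9,163.6)),("tip",(224.4,143.),(352.5,170.3)),("handlefront",(190+375/5.7,110+68/5.7),None)):
    if t is None: continue
    X=tri([ray(c["scene"],s),ray(c["top"],t)]);print(nm,X.round(4),proj(c["scene"],X)-s,proj(c["top"],X)-t)
E
```

```text
bend [ 0.6798 -0.1217  0.3722] [[-1.58861729 -0.43547203]] [[-0.9241351   1.78526421]]
tip [ 0.6724 -0.1227  0.3439] [[-0.47570998 -0.11939635]] [[-0.26424043  0.52697793]]
```

```bash
python3 -m jog '[[[-0.001,-0.003,0.01],0,1],[[0,-0.003,0.02],0,1],[[0,0,0.018],0,1],[[0,0,0],0,1],[[0,0,0],0,1],[[0,0,0],0,1]]'
python3 m3.py 4 scene top; python3 m4.py 4
```

```text
time: 7.3
eef_pos: [0.5368, -0.1479, 0.3192]
orientation: [-0.067, 0.998, -0.0, 0.001]
ft_force: [-0.1, 0.1, -1.9]
width: 0.241
grasp_force: 108.3
t 7.3 [ 0.5368 -0.1479  0.3192] yaw 0.1334 ft [-0.1  0.1 -1.9] 0.2406637688513489
grip [ 0.5368 -0.1479  0.3381] tip [ 0.6815 -0.1285  0.3043] yaw 0.1333
scene [219. 144.]
scene [221.5 151.3]
scene [224.1 157.2]
scene [235.5 137.7]
top [353.9 165.6]
top [351.6 169.9]
top [349.7 174.1]
top [357.5 186.8]
```

View pics/z4.png

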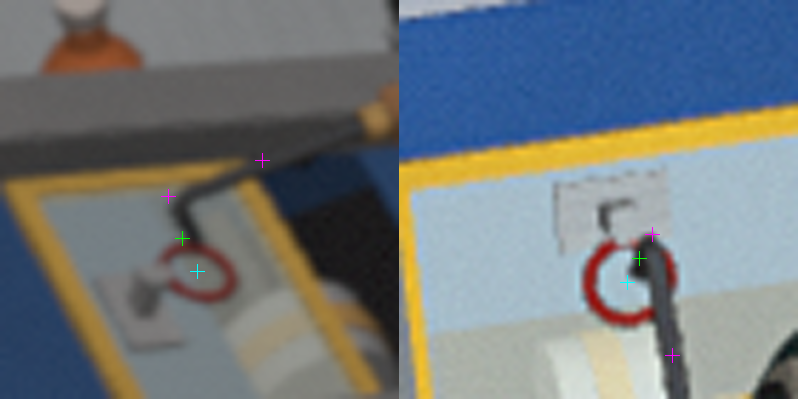

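The tip is now over the ring opening in both views (scene (193,243), top (637,275)), within about 2 mm. Lowering it in.

```bash
python3 -m jog '[[[0,0,0.01],0,1],[[0,0,0.01],0,1],[[0,0,0.01],0,1],[[0,0,0.005],0,1],[[0,0,0],0,1],[[0,0,0],0,1]]'
python3 m3.py 5 scene top; python3 m4.py 5
```

```text
time: 8.0
eef_pos: [0.5365, -0.148, 0.2834]
orientation: [-0.067, 0.998, -0.0, 0.0]
ft_force: [0.8, -0.0, -3.4]
width: 0.236
grasp_force: 108.3
t 8.0 [ 0.5365 -0.148   0.2834] yaw 0.1332 ft [ 0.8 -0.  -3.4] 0.2361843048257614
grip [ 0.5366 -0.148   0.3027] tip [ 0.6813 -0.1286  0.2688] yaw 0.1332
scene [220.2 152.1]
scene [222.6 159.1]
scene [224.1 157.2]
scene [236.4 145.8]
top [351.3 168.4]
top [349.1 172.5]
top [349.7 174.1]
top [354.7 188.9]
```

View pics/z5.png

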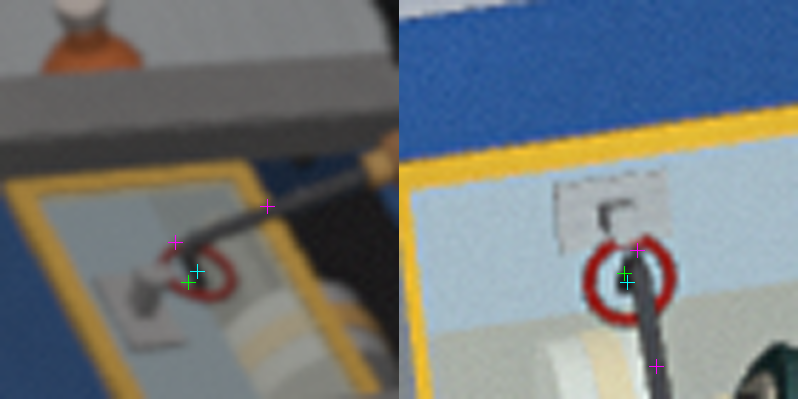

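The tip is inside the ring in both views. I'll go a little deeper, then start drawing along the slope.

```bash
python3 -m jog '[[[0,0,0.005],0,1],[[0,0,0],0,1],[[0.0046,0,0.0018],0,1],[[0.0046,0,0.0018],0,1],[[0.0046,0,0.0018],0,1],[[0.0046,0,0.0018],0,1],[[0,0,0],0,1],[[0,0,0],0,1]]'
python3 m3.py 6
```

```text
time: 8.9
eef_pos: [0.5179, -0.1504, 0.2711]
orientation: [-0.066, 0.998, 0.0, -0.0]
ft_force: [-0.4, 0.4, -2.7]
width: 0.238
grasp_force: 108.4
t 8.9 [ 0.5179 -0.1504  0.2711] yaw 0.1331 ft [-0.4  0.4 -2.7] 0.23762577388989936
```

```bash
python3 m3.py 6 scene top; python3 m4.py 6
```

```text
t 8.9 [ 0.5179 -0.1504  0.2711] yaw 0.1331 ft [-0.4  0.4 -2.7] 0.23762577388989936
grip [ 0.5181 -0.1504  0.2901] tip [ 0.6629 -0.131   0.2561] yaw 0.1332
scene [226.7 152.6]
scene [228.9 159.5]
scene [224.1 157.2]
scene [242.6 146.4]
top [351.6 176.9]
top [349.4 180.6]
top [349.7 174.1]
top [355.  197.1]
```

View pics/z6.png

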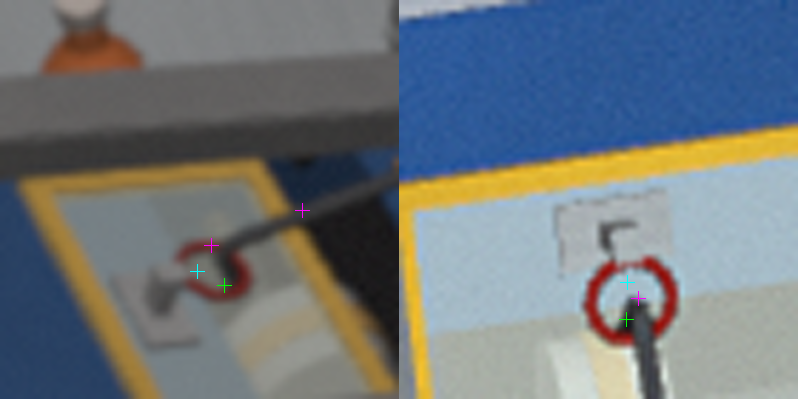

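The ring has come down about 9 mm with the hook inside it, so it is caught. Keep drawing.

```bash
python3 -m jog '[[[0.0046,0,0.0018],0,1],[[0.0046,0,0.0018],0,1],[[0.0046,0,0.0018],0,1],[[0.0046,0,0.0018],0,1]]';python3 m3.py 7; python3 -m jog '[[[0.0028,0,0.0011],0,1],[[0.0028,0,0.0011],0,1]]'
```

```text
time: 9.4
eef_pos: [0.5003, -0.1526, 0.2639]
orientation: [-0.067, 0.998, -0.0, 0.001]
ft_force: [5.6, 1.2, -3.8]
width: 0.24
grasp_force: 108.3
t 9.4 [ 0.5003 -0.1526  0.2639] yaw 0.1336 ft [ 5.6  1.2 -3.8] 0.24037983556432096
time: 9.6
eef_pos: [0.4947, -0.1534, 0.2618]
orientation: [-0.067, 0.998, -0.0, 0.0]
ft_force: [5.8, 0.3, -4.5]
width: 0.241
grasp_force: 108.3
```

```bash
for i in 1; do python3 -m jog '[[[0.0028,0,0.0011],0,1],[[0.0028,0,0.0011],0,1]]'; python3 -m jog '[[[0.0028,0,0.0011],0,1]]'; python3 -m jog '[[[0.0019,0,0.0008],0,1]]';python3 -m jog '[[[0.0019,0,0.0008],0,1]]'; done | grep -E "time|pos|ft_"
```

```text
time: 9.8
eef_pos: [0.4893, -0.1541, 0.2596]
ft_force: [7.0, 1.4, -3.7]
time: 9.9
eef_pos: [0.4865, -0.1544, 0.2585]
ft_force: [6.8, 1.3, -4.5]
time: 10.0
eef_pos: [0.4846, -0.1547, 0.2577]
ft_force: [6.5, 0.8, -4.2]
time: 10.1
eef_pos: [0.483, -0.1549, 0.257]
ft_force: [13.9, 2.0, -4.7]
```

```bash
(python3 -m jog '[[[0,0,0],0,1]]'; python3 -m jog '[[[0.0005,0,0.0002],0,1]]') | grep -E "time|pos|ft_"; python3 m3.py 8 top
```

```text
time: 10.2
eef_pos: [0.483, -0.1549, 0.257]
ft_force: [8.7, 0.6, -4.1]
time: 10.3
eef_pos: [0.4829, -0.1549, 0.2569]
ft_force: [11.9, 2.0, -5.7]
t 10.3 [ 0.4829 -0.1549  0.2569] yaw 0.1338 ft [11.9  2.  -5.7] 0.23482306897347868
```

```bash
(python3 -m jog '[[[0.0005,0,0.0002],0,1]]'; python3 -m jog '[[[0.0005,0,0.0002],0,1]]'; python3 -m jog '[[[0.0005,0,0.0002],0,1]]') | grep -E "time|pos|ft_"
```

```text
time: 10.45
eef_pos: [0.4827, -0.1549, 0.2568]
ft_force: [12.8, 2.1, -5.0]
time: 10.55
eef_pos: [0.4821, -0.155, 0.2566]
ft_force: [11.3, 0.4, -5.0]
time: 10.65
eef_pos: [0.4815, -0.1551, 0.2564]
ft_force: [10.9, 1.4, -4.7]
```

```bash
(python3 -m jog '[[[0.0005,0,0.0002],0,1]]'; python3 -m jog '[[[0.0005,0,0.0002],0,1]]'; python3 -m jog '[[[0.0005,0,0.0002],0,1]]'; python3 -m jog '[[[0.0005,0,0.0002],0,1]]') | grep -E "pos|ft_"
```

```text
eef_pos: [0.4809, -0.1552, 0.2561]
ft_force: [10.1, 1.2, -4.7]
eef_pos: [0.4803, -0.1553, 0.2559]
ft_force: [8.8, 1.8, -5.1]
eef_pos: [0.4797, -0.1553, 0.2557]
ft_force: [7.9, 1.4, -4.9]
eef_pos: [0.4791, -0.1554, 0.2554]
ft_force: [6.8, 0.3, -4.5]
```

The force peaked near 13 N and fell, so the catch is being passed. Feel for the buffer next.

```bash
(python3 -m jog '[[[0.0005,0,0.0002],0,1]]'; python3 -m jog '[[[0.0005,0,0.0002],0,1]]'; python3 -m jog '[[[0.0005,0,0.0002],0,1]]') | grep -E "pos|ft_"
```

```text
eef_pos: [0.4786, -0.1555, 0.2552]
ft_force: [7.1, 0.8, -3.9]
eef_pos: [0.478, -0.1556, 0.255]
ft_force: [6.5, 2.5, -4.2]
eef_pos: [0.4774, -0.1557, 0.2547]
ft_force: [6.0, 2.3, -4.3]
```

```bash
(python3 -m jog '[[[0.0003,0,0.0001],0,1]]'; python3 -m jog '[[[0.0003,0,0.0001],0,1]]') | grep -E "pos|ft_"
```

```text
eef_pos: [0.477, -0.1557, 0.2546]
ft_force: [5.9, 1.2, -3.9]
eef_pos: [0.4767, -0.1558, 0.2545]
ft_force: [5.7, 1.5, -3.5]
```

```bash
(python3 -m jog '[[[0.0005,0,0.0002],0,1]]'; python3 -m jog '[[[0.0005,0,0.0002],0,1]]'; python3 -m jog '[[[0.0005,0,0.0002],0,1]]') | grep -E "pos|ft_"
```

```text
eef_pos: [0.4761, -0.1558, 0.2543]
ft_force: [4.6, 1.8, -3.5]
eef_pos: [0.4754, -0.1559, 0.254]
ft_force: [4.3, 0.6, -3.8]
eef_pos: [0.4747, -0.1561, 0.2538]
ft_force: [3.2, 1.6, -2.9]
```

```bash
cat > m5.py <<'E'
from rig import r
from h import *
o=r.observe();f=r.grab_frame("top");c=cam(f);g=cv2.cvtColor(f["image"],cv2.COLOR_RGB2GRAY).astype(np.float32)
cv2.imwrite("pics/t.png",f["image"][:,:,::-1])
ref=cv2.imread("pics/top0.png")
def edge(im):  # yellow frame's top bar rows at columns 316..340
    h=cv2.cvtColor(im,cv2.COLOR_BGR2HSV).astype(int);y=((h[...,0]>18)&(h[...,0]<34)&(h[...,1]>100));out=[]
    for col in range(318,345):
        v=np.flatnonzero(y[140:190,col]);v=v[v<v.min()+6] if len(v) else v
        out.append(140+v.mean() if len(v) else np.nan)
    return np.array(out)
a,b=np.load("fr.npy"),0
a=edge(ref);b=edge(f["image"][:,:,::-1]);d=np.nanmedian(b-a)
al=np.radians(22);u=np.array([np.cos(al)*np.cos(.13),np.cos(al)*np.sin(.13),np.sin(al)]);P=np.array([.677,-.1315,.2468])+.065*u+.06*np.array([-.13,.99,0])
s=[(proj(c,P-t*u)-proj(c,P))[0] for t in np.arange(0,.12,.001)]
# rows shift at fixed column: correct for the bar's slope in the picture
k=np.nanmedian(np.diff(a)); rows=np.array([v[1]-k*v[0] for v in s])
print("t",o["time"],"pixel shift",d.round(2),"travel",np.interp(d,rows,np.arange(0,.12,.001)).round(4),"ft",np.round(o["ft_force"],1),np.round(o["eef_pos"],4))
E
python3 m5.py; python3 - <<'E'
import cv2;exec(open('m5.py').read().split("a,b=")[0].replace("from h","from h"))
for n in(6,8):
    print(n,np.nanmedian(edge(cv2.imread(f"pics/top{n}.png"))-edge(ref)))
E
```

```text
t 11.85 pixel shift 22.0 travel 0.0565 ft [ 3.2  1.6 -2.9] [ 0.4747 -0.1561  0.2538]
6 4.0
8 18.0
```

```bash
(python3 -m jog '[[[0.0005,0,0.0002],0,1]]'; python3 -m jog '[[[0.0005,0,0.0002],0,1]]'; python3 -m jog '[[[0.0005,0,0.0002],0,1]]') | grep -E "pos|ft_"
```

```text
eef_pos: [0.4744, -0.1562, 0.2536]
ft_force: [5.5, 1.1, -3.9]
eef_pos: [0.4741, -0.1562, 0.2535]
ft_force: [7.1, 1.9, -4.6]
eef_pos: [0.4738, -0.1562, 0.2534]
ft_force: [7.5, 1.5, -4.1]
```

```bash
(python3 -m jog '[[[0.0005,0,0.0002],0,1]]'; python3 -m jog '[[[0.0004,0,0.0002],0,1]]'; ) | grep -E "pos|ft_"
```

```text
eef_pos: [0.4734, -0.1563, 0.2532]
ft_force: [8.7, 1.4, -5.1]
eef_pos: [0.4732, -0.1563, 0.2531]
ft_force: [10.3, 3.3, -4.2]
```

```bash
(python3 -m jog '[[[0.0004,0,0.0002],0,1]]'; python3 -m jog '[[[0.0004,0,0.0002],0,1]]'; ) | grep -E "pos|ft_"
```

```text
eef_pos: [0.473, -0.1563, 0.2529]
ft_force: [10.6, 2.2, -5.8]
eef_pos: [0.4728, -0.1564, 0.2528]
ft_force: [12.2, 1.8, -5.2]
```

```bash
(python3 -m jog '[[[0.0003,0,0.0001],0,1]]'; python3 -m jog '[[[0.0003,0,0.0001],0,1]]' ) | grep -E "pos|ft_"
```

```text
eef_pos: [0.4726, -0.1564, 0.2528]
ft_force: [13.2, 1.8, -5.3]
eef_pos: [0.4725, -0.1564, 0.2527]
ft_force: [13.6, 2.5, -5.8]
```

Climbing steeply past 13 N means it is on the buffer. Ease off gently.

```bash
(python3 -m jog '[[[-0.0005,0,-0.0002],0,1],[[-0.0005,0,-0.0002],0,1],[[-0.0005,0,-0.0002],0,1],[[-0.0005,0,-0.0002],0,1],[[-0.0007,0,-0.0003],0,1],[[-0.0007,0,-0.0003],0,1],[[-0.0007,0,-0.0003],0,1],[[-0.0007,0,-0.0003],0,1]]'; python3 -m jog '[[[-0.001,0,-0.0004],0,1],[[-0.001,0,-0.0004],0,1],[[-0.001,0,-0.0004],0,1],[[-0.001,0,-0.0004],0,1],[[0,0,0],0,1]]') | grep -E "time|pos|ft_"; python3 m5.py
```

```text
time: 13.65
eef_pos: [0.4755, -0.1563, 0.2542]
ft_force: [-0.2, 0.9, -2.1]
time: 14.15
eef_pos: [0.4799, -0.1555, 0.2559]
ft_force: [0.3, -0.5, -3.3]
t 14.15 pixel shift 22.0 travel 0.0565 ft [ 0.3 -0.5 -3.3] [ 0.4799 -0.1555  0.2559]
```

```bash
(python3 -m jog '[[[-0.002,0,-0.0008],0,1],[[-0.002,0,-0.0008],0,1],[[-0.001,0,-0.0004],0,1],[[0,0,0],0,1],[[0,0,-0.005],0,1],[[0,0,-0.005],0,1],[[0,0,-0.005],0,1],[[0,0,0],0,1]]') | grep -E "time|pos|ft_";python3 m5.py
```

```text
time: 15.0
eef_pos: [0.4851, -0.155, 0.2738]
ft_force: [-0.0, 0.5, -2.5]
t 15.0 pixel shift 22.0 travel 0.0565 ft [-0.   0.5 -2.5] [ 0.4851 -0.155   0.2738]
```

```bash
(python3 -m jog '[[[0,0,-0.01],0,1],[[0,0,-0.01],0,1],[[0,0,-0.01],0,1],[[0,0,-0.015],0,1],[[0,0,-0.02],0,1],[[0,0,-0.03],0,1],[[0,0,0],0,1]]'; python3 -m jog '[[[-0.007,0.042,0],0.014,1],[[-0.007,0.042,0],0.03,1],[[-0.007,0.042,0],0.03,1],[[-0.007,0.042,0],0.03,1],[[-0.004,0.045,0],0.03,1],[[0,0.045,0],0.03,1],[[0,0.045,0],0.02,1],[[0,0,0],0,1]]')|grep -E "time|pos|ft_"; python3 m5.py;python3 m3.py 9
```

```text
time: 15.75
eef_pos: [0.4858, -0.1553, 0.372]
ft_force: [0.2, -0.0, -3.3]
time: 16.55
eef_pos: [0.4989, 0.1563, 0.3674]
ft_force: [-0.5, -1.0, -2.5]
t 16.55 pixel shift 22.0 travel 0.0565 ft [-0.5 -1.  -2.5] [0.4989 0.1563 0.3674]
t 16.6 [0.4993 0.153  0.3674] yaw -0.0463 ft [ 0.  -2.2 -2.9] 0.23985671424249788
```

```bash
(python3 -m jog '[[[0.001,0.04,0],0.014,1],[[0.001,0.04,0],0,1],[[0.001,0.04,0],0,1],[[0.001,0.04,0],0,1],[[0.001,0.0385,0],0,1],[[0,0,0],0,1],[[0,0,0],0,1],[[0,0,0],0,1]]')|grep -E "time|pos|ft_"; python3 m3.py 10
```

```text
time: 17.4
eef_pos: [0.5078, 0.347, 0.3679]
ft_force: [-0.1, -0.3, -2.4]
t 17.4 [0.5078 0.347  0.3679] yaw -0.0666 ft [-0.1 -0.3 -2.4] 0.23825897606726454
```

```bash
(python3 -m jog '[[[0.003,0.002,0.03],-0.006,1],[[0.003,0.002,0.045],0,1],[[0,0,0.045],0,1],[[0,0,0.045],0,1],[[0,0,0.045],0,1],[[0,0,0.04],0,1],[[0,0,0],0,1],[[0,0,0],0,1]]')|grep -E "time|pos|ft_"; python3 m3.py 11 scene top wrist; python3 - <<'E'
from h import *
import cv2
z=np.load("pics/wrist11.npz");c=(z["K"],z["e"],z["M"])
im=cv2.imread("pics/wrist11.png")[:,:,::-1].copy();w=cv2.cvtColor(im[:,:,::-1],cv2.COLOR_BGR2RGB)
a=cv2.imread("pics/scene11.png")[270:370,250:400]; b=cv2.imread("pics/top11.png")[180:300,130:230]
cv2.imwrite("pics/j11.png",np.hstack([cv2.resize(a,(480,320),interpolation=2),cv2.resize(b,(267,320),interpolation=2)]))
E
```

```text
time: 18.2
eef_pos: [0.5022, 0.3522, 0.1191]
ft_force: [0.2, 0.5, -1.0]
t 18.2 [0.5022 0.3522 0.1191] yaw -0.06 ft [ 0.2  0.5 -1. ] 0.2364081123390096
```

View pics/j11.png

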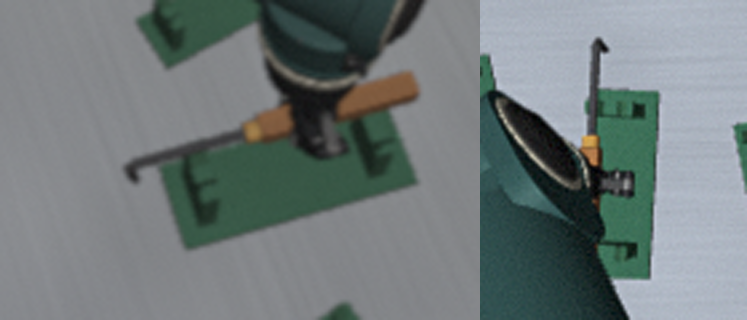

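The pole hangs over its rest, aligned with both notches. Lowering it with force checks.

```bash
(python3 -m jog '[[[0,-0.0005,0.015],0,1],[[0,0,0.015],0,1],[[0,0,0.01],0,1],[[0,0,0.005],0,1],[[0,0,0],0,1]]'; python3 -m jog '[[[0,0,0.005],0,1],[[0,0,0.003],0,1],[[0,0,0],0,1]]')|grep -E "time|pos|ft_"; python3 m3.py 12
```

```text
time: 18.85
eef_pos: [0.501, 0.3521, 0.0717]
ft_force: [0.2, 0.6, -2.5]
time: 19.15
eef_pos: [0.5013, 0.3523, 0.0645]
ft_force: [-0.2, 0.4, -2.0]
t 19.15 [0.5013 0.3523 0.0645] yaw -0.0588 ft [-0.2  0.4 -2. ] 0.23777187636599467
```

```bash
(python3 -m jog '[[[0,0,0.003],0,1],[[0,0,0],0,1]]' 60; python3 -m jog '[[[0,-0.0003,0.002],0,1],[[0,0,0],0,1]]' 30;python3 -m jog '[[[0,0,0.002],0,1],[[0,0,0],0,1]]' 20)|grep -E "time|pos|ft_|gra"; python3 m3.py 12
```

```text
time: 19.35
eef_pos: [0.5013, 0.3523, 0.0615]
ft_force: [-0.4, -0.6, -2.2]
grasp_force: 108.6
time: 19.55
eef_pos: [0.5014, 0.352, 0.0596]
ft_force: [-0.3, -0.4, -2.7]
grasp_force: 108.6
time: 19.75
eef_pos: [0.5013, 0.352, 0.0576]
ft_force: [-0.2, 0.6, -2.7]
grasp_force: 108.6
t 19.75 [0.5013 0.352  0.0576] yaw -0.0588 ft [-0.2  0.6 -2.7] 0.23957267601207022
```

```bash
(python3 -m jog '[[[0,0,0.001],0,1],[[0,0,0],0,1]]'; python3 -m jog '[[[0,0,0.001],0,1],[[0,0,0],0,1]]';python3 -m jog '[[[0,0,0.001],0,1],[[0,0,0],0,1]]')|grep -E "pos|ft_"
```

```text
eef_pos: [0.5015, 0.3521, 0.0569]
ft_force: [-1.1, -0.2, -1.2]
eef_pos: [0.5015, 0.3522, 0.0567]
ft_force: [-6.5, -4.5, 15.0]
eef_pos: [0.5015, 0.3522, 0.0566]
ft_force: [-12.9, -8.7, 30.9]
```

Contact at z 0.0567, the same height as when it was picked up. Relieve the press, then open.

```bash
(python3 -m jog '[[[0,0,-0.001],0,1],[[0,0,-0.0007],0,1],[[0,0,0],0,1]]'; python3 -m jog '[[[0,0,0],0,0.7],[[0,0,0],0,0.6],[[0,0,0],0,0.5],[[0,0,0],0,0.3],[[0,0,0],0,0],[[0,0,0],0,0],[[0,0,0],0,0],[[0,0,0],0,0]]' )|grep -E "time|pos|ft_|wid|gra"
```

```text
time: 20.65
eef_pos: [0.5015, 0.3522, 0.0568]
ft_force: [-3.2, -1.7, 8.0]
width: 0.239
grasp_force: 109.9
time: 21.45
eef_pos: [0.5014, 0.3521, 0.0565]
ft_force: [-0.1, -0.3, -0.7]
width: 0.997
grasp_force: 0.0
```

Released. Lift straight up and compare with the first pictures.

```bash
(python3 -m jog '[[[0,0,-0.02],0,0],[[0,0,-0.03],0,0],[[0,0,-0.045],0,0],[[0,0,-0.04],0,0],[[0,0,0],0,0],[[0,0,0],0,0]]' )|grep -E "time|pos|ft_"
python3 m2.py 2>&1 | head -4
python3 -m jog '[[[0,0,-0.04],0,0],[[0.03,0.04,-0.01],0,0],[[0.03,0.04,0],0,0],[[0.03,0.04,0],0,0],[[0.03,0.04,0],0,0],[[0.02,0.04,0],0,0],[[0.02,0.04,0],0,0],[[0,0,0],0,0]]' | grep -E "time|pos"
python3 m1.py; python3 m5.py
```

```text
time: 22.05
eef_pos: [0.5016, 0.3522, 0.1923]
ft_force: [-0.2, -0.1, -1.0]
22.05 array([0.50164167, 0.35223009, 0.19230591]) [2.94460328e-02 9.99566052e-01 4.54256126e-04 6.57023210e-04] [[325.7, 0.0, 277.8], [0.0, 325.7, 207.8], [0.0, 0.0, 1.0]]
toolx [-0.998  0.059 -0.001]
handle 4949 ((277.0, 159.5), (191.0, 28.0), 90.0)
[[0.3973, 0.347, 0.086], [0.3985, 0.3666, 0.086], [0.5471, 0.3598, 0.086], [0.5456, 0.3361, 0.086]]
time: 22.95
eef_pos: [0.3509, 0.6049, 0.2388]
scene 45
scene ring 45 ((241.19053649902344, 155.4428253173828), (8.990501403808594, 12.48577880859375), 112.46896362304688)
handle 419 ((350.16400146484375, 312.54119873046875), (8.903226852416992, 53.245357513427734), 73.1416015625)
ends [0.3996 0.3613 0.083 ] [0.55   0.3552 0.083 ] 0.15051849962972946
rest [[0.656, 0.511], [0.496, 0.474], [0.484, 0.535], [0.642, 0.569]]
rest [[0.579, 0.154], [0.411, 0.121], [0.406, 0.197], [0.571, 0.227]]
top 79
top ring 79 ((351.884033203125, 195.22523498535156), (14.804773330688477, 16.015830993652344), 61.36546325683594)
handle 416 ((175.76132202148438, 257.512451171875), (8.323901176452637, 51.370361328125), 2.726310968399048)
ends [0.398  0.3561 0.083 ] [0.547  0.3486 0.083 ] 0.1492350568909064
rest [[0.392, 0.407], [0.611, 0.391], [0.603, 0.302], [0.385, 0.319]]
rest [[0.638, 0.575], [0.651, 0.505], [0.493, 0.472], [0.48, 0.542]]
rest [[0.616, -0.392], [0.625, -0.435], [0.504, -0.459], [0.494, -0.415]]
frame [[389.0, 216.0], [316.0, 219.0], [311.0, 176.0], [386.0, 165.0]]
ring [ 0.6252 -0.136   0.2534] [[[240.9, 155.4]], [[351.7, 195.6]]]
t 23.15 pixel shift 22.0 travel 0.0565 ft [2.  0.5 0.1] [0.3569 0.5993 0.2402]
```

The pole matches its original place to about 1 mm, and the guard stays shut at about 0.056 m.

```bash
python3 -c "
from rig import r
print(r.sign_off())"
```

```text
the job is handed in; nothing more can be done
None
```

The job is handed in at about 23 s: the guard snapped past its catch and stays shut by itself at about 0.056 m, with a highest reading of about 14 N while drawing, and the pull hook is back on its rest within about 1 mm of where it lay.

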